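Top up the toner hopper: plug in the cyan cartridge and hold it half-turned

TASK

Top up the toner hopper on the worktop: pull the cyan cartridge straight up out of its snap-in parking socket and plug it nose-down into the hopper's port, its two white lugs in the two entry slots, until its coloured flange sits on the collar. Then turn it clockwise (seen from above) until its white pointers stand at the white lines on the collar, half way to the red lock lines, and keep holding it there against the shutter spring: let go and the port shuts, turn it on to the click and it locks open and dumps the whole cartridge. Finish while still holding it at the white lines, fully seated, and leave the magenta cartridge parked and the loose things round about alone.

Things in the scene. Friction and masses are not known exactly. Their poses are not given: they have to be found in the camera images.
- cyan_cartridge: Loose toner cartridge, 160 to 260 g, 101 mm tall, nose down: black body 51 mm across with cyan band, cyan flange 62 mm across whose underside is 28 mm above the origin. Origin: centre of the nose's tip, z up the axis. Grey nose 40 mm across, 28 mm long, tapered to 28 mm over the lowest 9 mm. A half turn about z makes no difference.
- cyan_grip (a point): Middle of the cyan cartridge's flat twist grip on its top, 85 mm above its origin: 14 mm thick along the cartridge's x, 42 mm long along its y, 32 mm high (16 mm above and below this point). Axes as the cartridge.
- cyan_lugs (a point): Middle between the cyan cartridge's two white lugs, on its axis, 15 mm above the origin. Each lug is 8.5 mm wide and 6 mm high and sticks out along the cartridge's +y or -y to 26 mm from the axis; a white pointer on the flange stands above each.
- magenta_cartridge: The same cartridge with magenta flange, band and grip, parked in the rack's other socket; to be left there.
- hopper: Toner hopper unit out of the copier, fixed: grey housing 130 mm (its x) by 210 mm (its y), 40 mm high; dark motor cover 63 mm high on its -y half, port on a black round turret (80 mm across, cyan ring) at its +y end. Origin: centre of its underside. The entry slots lie at the port's +y and -y: the cartridge enters with its y axis along the hopper's y, either way round.
- port_mouth (a point): Centre of the port's mouth, on the collar's flat top 72 mm above the worktop. Bore 44 mm across, two slots 12.5 mm wide out to 28 mm from the axis; lugs turn below the 6 mm lip. Seated, the flange rests on the collar and the cartridge's origin is 28 mm below this point. Clockwise from each slot (grey mark): white line at 0.75 rad, red lock line at 1.5 rad.
- shutter (a joint): Shutter under the port, turned by the lugs, clockwise from above positive, rad: 0 shut (entry), sprung shut with 0.04 N m at 0 and 0.12 N m at the white lines. The lugs have 0.07 rad of play in its forks, so it reads about 0.68 with the pointers on the white lines. From about 0.85 two sprung balls resist; beyond about 1.2 the cartridge clicks into the lock.
- rack: Fixed parking rack: light grey base 88 mm (its x) by 192 mm (its y) with two round snap sockets 96 mm apart along y, tops 40 mm above the worktop. Origin: centre of its underside. A parked cartridge has its y along the rack's y and its origin 12 mm above the worktop; sprung balls over its lugs let go at a pull of 8 to 14 N straight up, within 6 mm; 30 mm clears the socket.
- marker_blue: White and blue marker, 132 mm long, lying; bystander.
- eraser: Pink eraser, 44 mm; bystander.
- sticky_notes: Yellow pad of sticky notes, 50 mm square; bystander.
- bulldog_clip: Red bulldog clip, 43 mm; bystander.
There are look-alikes about, which are no part of the job. What is shaped like the cyan_cartridge but blue is not meant.

How it is judged:
By the outcome, as a careful person would: the job done as asked, in the order asked, and still so for the second after the job is handed in, while the arm keeps its last pose, push and grip.
It also fails if it takes over 45 s, if anything falls off the work surface, if the arm or the gripper's body presses on something with over 40 N, if the wrist force passes 120 N, or if a joint passes its speed limit or range.

ROBOT

A 6-joint arm with a two-finger parallel gripper is mounted at the origin on a cart in front of the work surface, level with it; the furniture and walls round the work are solid. World frame = base frame: x ahead of the robot, y to its left, z up, the work surface at z = 0. Lengths are in m, angles in rad, forces in N, time in s.
With the tool pointing down it reaches from about 0.35 to 0.975 m from the base axis. Payload 4.9 kg.
Tool frame: the origin (TCP) lies midway between the tips of the shut fingers; the grasp point (between the pads) lies 19 mm behind it; z points along the fingers, y is the line along which they close (so a half turn about z gives the same grasp; the last joint's range is limited). The gripper opens to 85 mm and grips with 20 to 120 N. Pads are 22 mm wide; open, the fingers measure 114 mm over their backs; the gripper's body (76 mm by 85 mm) begins 54 mm behind the grasp point. The pads swing forward as they close: fully open they stand 13 mm farther back than shut.
Start: joints at [-1.409, 0.053, 1.613, -0, 1.476, -0.119], TCP at [0.173, -0.601, 0.231] pointing down, gripper open.
Joint ranges: [-3.01, 3.01], [-1.01, 2.22], [0.06, 2.58], [-1.02, 4.17], [0.09, 2.62], [-3.14, 3.14]. Speed limits (rad/s): [2.57, 2.57, 3.14, 3.14, 3.14, 3.14].

INTERFACE

Orientations are given as a unit quaternion [w, x, y, z].
In Python, from plant import * gives the robot as it stands.
- The arm moves only by the tool jog_arm, never from a script. Its argument "targets" is a list of rows, each a list of 3 entries, a list of its own where there are three numbers: the shift along the tool's x, y, z in units of 25 mm (1.0 is 25 mm), then the turn, a rotation vector about the tool's x, y, z in units of 8 degrees (1.0 is 8 degrees), then the opening in per cent of the stroke, from 0 (shut) to 100 (fully open). A call has 1 to 8 rows; each row is the pose to reach, as a shift and turn from the pose commanded when the call began, along the tool's axes at that moment; what a row does not reach only later rows make up. A row lasts 1/8 s, in which the tool goes at most 62.5 mm and 10.7 degrees, less where a joint would pass 70% of its speed; a pose out of reach is approached as far as the arm can. A call with a gripper value outside its range is refused whole. The fingers move at their own pace and stop on an object; the grip force is fixed at half the most. Time passes only in rows, so rows that repeat a pose let the fingers close. It gives the time, the measured TCP pose, the force, the opening and the grip force at its end, in the units of the state.
- state(): the state, without advancing time (a new reading comes with each control period).
- grab_frame(name): name is "side" or "top"; returns (picture, depth): 384x512x3 uint8, red, green, blue; 384x512 float32, m along the optical axis (not along the pixel's ray), 0 where there is no reading.
- camera_params(name): a dict with "fovy" (degrees; the focal length in pixels is half the picture's height over the tangent of half this angle, whatever the lens; pixels are square), "cx", "cy" (the principal point, pixels), "rvec" (rotation vector, rad) and "tvec" (3), from world to camera coordinates, as OpenCV has them. Camera axes: x right, y down, z forward; pixel columns grow to the right and rows downward; lengths in m; the calibration is good to about 2 mm. A picture is of the moment at which its call begins. camera_params takes no time and is no camera call.
- job_done(): hands the job in; it is judged then, once.
The state is a dict: "time": time; "joint_pos": joint angles; "joint_vel": joint speeds; "joint_efforts": joint torques, N m; "tool_pos": TCP position; "tool_rot": TCP orientation; "contact_force": force on the tool from outside, world axes, zero at the start; "ft_torque": the same for the moment, N m; "gripper_width": opening from 0.0 (shut) to 1.0 (fully open); "grasp_force": force on a finger pad.
Only numpy, scipy, OpenCV 4.12 (cv2) and the standard library are available. Lean on these libraries where they do the work, as an engineer would, in place of code of your own. Each camera call takes 0.05 s, during which the arm holds its last target. There are 200 camera calls.

## Working session

There is one attempt and no reset: what is moved stays moved. The work goes in short steps, Python scripts to look and compute and a tool call to move; the robot and the scene stay as the last step left them, time stands still between calls to the robot, and variables do not carry over. Pictures are saved under pics/ and viewed, at most 10 in all, crops included, and the job is handed in when it is done.

Besides the shell and the picture viewer there is one more tool, called as name(argument=value, ...) on one line, values as JSON. jog_arm: Moves the arm, as the interface text tells. Its arguments: {"type":"object","properties":{"targets":{"type":"array"}},"required":["targets"]}

```bash
mkdir -p pics
cat > h.py <<'E'
from plant import *
import numpy as np, cv2
from scipy.spatial.transform import Rotation as R
def cam(n):
    c=camera_params(n); f=192/np.tan(np.radians(c['fovy'])/2)
    return f,c['cx'],c['cy'],cv2.Rodrigues(np.array(c['rvec'],float))[0],np.array(c['tvec'],float)
def world(n,uv,d):
    f,cx,cy,M,t=cam(n); uv=np.atleast_2d(uv); d=np.atleast_1d(d)
    p=np.c_[(uv[:,0]-cx)/f*d,(uv[:,1]-cy)/f*d,d]; return (p-t)@M
def cloud(n,D):
    v,u=np.mgrid[:384,:512]; return world(n,np.c_[u.ravel(),v.ravel()],D.ravel()).reshape(384,512,3)
def grab(n,tag):
    I,D=grab_frame(n); np.savez(f'{tag}.npz',I=I,D=D); cv2.imwrite(f'pics/{tag}.png',cv2.resize(I[:,:,::-1],None,fx=1.5,fy=1.5)); return I,D
E
python3 - <<'E'
from h import *
for n in('top','side'): grab(n,n+'0'); print(camera_params(n))
print(state())
E
```

```text
{'fovy': 45.895794520558226, 'cx': 260.089093878095, 'cy': 191.67645318016096, 'rvec': array([ 2.20546545, -2.00664427,  0.2047296 ]), 'tvec': array([0.05340881, 0.58548547, 1.07846639])}
{'fovy': 56.083654583301204, 'cx': 253.98434336119357, 'cy': 191.29832373934386, 'rvec': array([ 2.25366837, -0.60816829,  0.24534245]), 'tvec': array([-0.4651061 ,  0.30577577,  0.76088725])}
{'time': 0.1, 'joint_pos': array([-1.40896845e+00,  5.33239574e-02,  1.61417614e+00, -3.18433886e-05,
        1.47601300e+00, -1.19030210e-01]), 'joint_vel': array([ 0.00135576, -0.00206624, -0.00321401, -0.00013203,  0.00059096,
        0.00184019]), 'joint_efforts': array([-6.95836352e-04, -3.94904959e+01, -3.71366322e+01, -1.58346743e-04,
        3.96289834e-03, -8.54556447e-06]), 'tool_pos': array([ 0.17311774, -0.59994559,  0.23015382]), 'tool_rot': array([-9.59665695e-04,  9.90155365e-01,  1.39969392e-01, -3.63912665e-05]), 'contact_force': array([-0.48100812,  0.18203539, -0.18115338]), 'ft_torque': array([ 0.01584813, -0.08414974, -0.01078951]), 'grasp_force': 0.0, 'gripper_width': 0.9974334145185096}
```

View pics/top0.png

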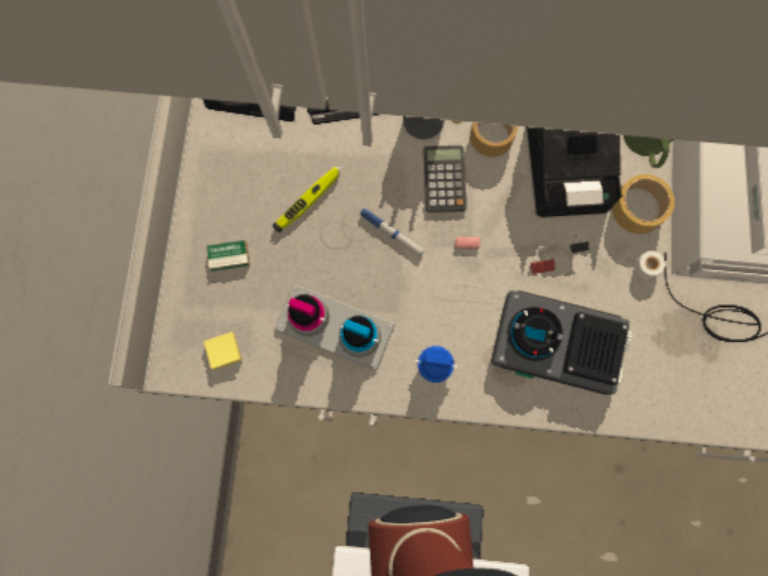

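View pics/side0.png

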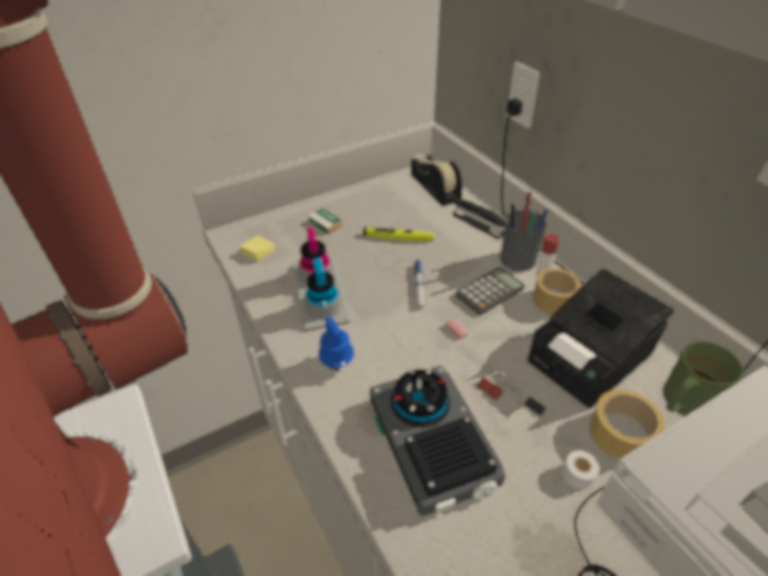

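The top view shows the rack with magenta (305,313) and cyan (358,333), a loose blue look-alike at (436,364), and the hopper with its port at (536,332). The cyan-flanged one in the rack fits the description. The other two don't: one is blue and the other magenta. I'll confirm it in an enlarged crop, which also shows the port.

Run:
```python
from h import *
I=np.load('top0.npz')['I'][:,:,::-1]
a=cv2.resize(I[185:265,180:280],None,fx=8,fy=8,interpolation=cv2.INTER_CUBIC)[:600]
b=cv2.resize(I[185:265,325:425],None,fx=8,fy=8,interpolation=cv2.INTER_CUBIC)[:600]
cv2.imwrite('pics/cr.png',a[:600,:800]);cv2.imwrite('pics/ch.png',b[:600,:800])
D=np.load('top0.npz')['D'];P=cloud('top',D)
for n,(u,v) in dict(maggrip=(203,207),cyangrip=(238,220),magflange=(203,218),table=(300,180),port=(357,221),motor=(398,232),rackbase=(222,214)).items(): print(n,P[v,u].round(4))
```

```text
maggrip [0.5173 0.2389 0.1123]
cyangrip [0.4937 0.1525 0.1155]
magflange [0.4997 0.2448 0.0483]
table [ 6.32e-01  6.80e-03 -3.00e-04]
port [ 0.5298 -0.1417  0.04  ]
motor [ 0.5085 -0.2391  0.0623]
rackbase [0.5197 0.2022 0.0119]
```

View pics/cr.png

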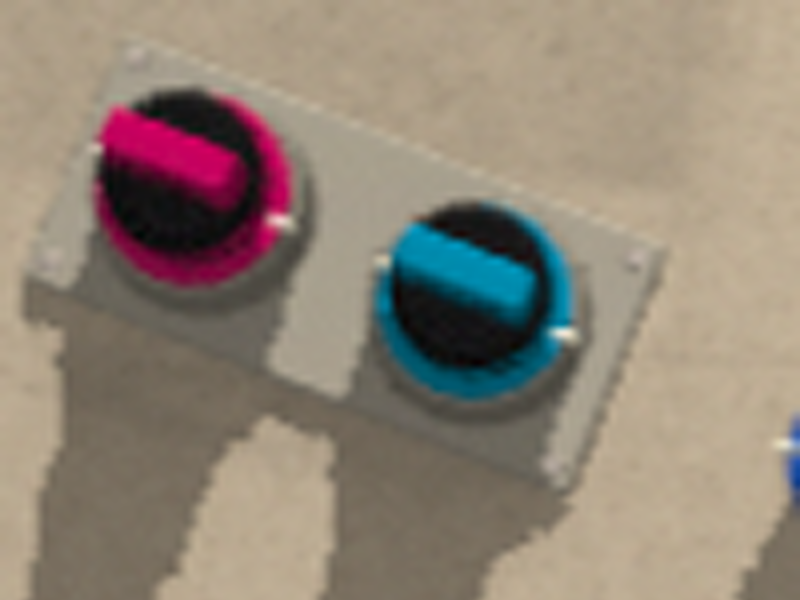

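View pics/ch.png

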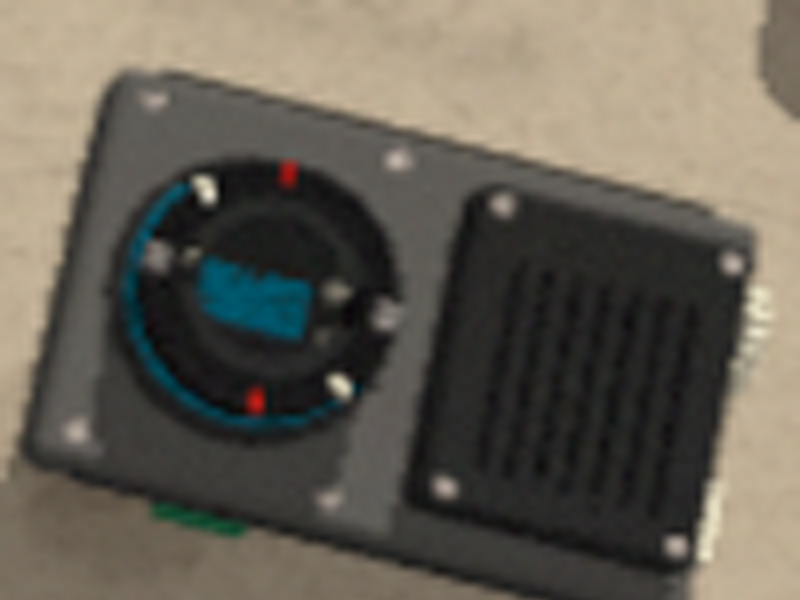

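The crop confirms the cyan cartridge: flange pointers at crop (382,262) and (565,333). On the port, the grey marks are at (158,256) and (384,313), white at (204,188) and (340,387), red at (289,174) and (257,401). Next I'll measure.

```bash
cat >> h.py <<'E'
def atz(n,uv,z):
    f,cx,cy,M,t=cam(n); uv=np.atleast_2d(uv)
    r=np.c_[(uv[:,0]-cx)/f,(uv[:,1]-cy)/f,np.ones(len(uv))]@M; c=-t@M
    return c+r*((z-c[2])/r[:,2])[:,None]
E
python3 - <<'E'
from h import *
m=np.array([[158,256],[384,313],[204,188],[340,387],[289,174],[257,401]])/8-.44+[325,185]
W=atz('top',m,.072); 
for i in(0,2,4): 
  d=W[i]-W[i+1]; print('port',((W[i]+W[i+1])/2).round(4),np.linalg.norm(d).round(4),'ang',np.arctan2(d[1],d[0]).round(3))
pp=np.array([[382,262],[565,333]])/8-.44+[180,185]
for z in(.044,.046): w=atz('top',pp,z); d=w[0]-w[1]; print('ptr',w.mean(0),np.linalg.norm(d),np.arctan2(d[1],d[0]))
for n in('top','side'):
  q=np.load(n+'0.npz');P=cloud(n,q['D']);h=cv2.cvtColor(q['I'],cv2.COLOR_RGB2HSV)
  cy=(h[...,0]>88)&(h[...,0]<106)&(h[...,1]>150)
  near=(abs(P[...,1]-.14)<.06)&(abs(P[...,0]-.49)<.07)
  g=cy&near&(P[...,2]>.107)&(P[...,2]<.12); p=P[g]; 
  c,s,a=cv2.minAreaRect((p[:,:2]*1000).astype(np.float32)); print(n,len(p),p.mean(0),c,s,a,np.percentile(p[:,2],[10,50,90]))
  e=np.linalg.svd(p[:,:2]-p[:,:2].mean(0))[2][0]; print('ang',np.arctan2(e[1],e[0]))
  fl=cy&near&(P[...,2]>.035)&(P[...,2]<.06);p=P[fl];print('flange',len(p),np.median(p[:,2]))
  from scipy.optimize import least_squares
  hm=(P[...,2]>.066)&(P[...,2]<.078)&(abs(P[...,0]-.53)<.05)&(abs(P[...,1]+.14)<.05);p=P[hm]
  print('collar',len(p),p.mean(0),np.median(p[:,2]),cv2.minEnclosingCircle((p[:,:2]*1000).astype(np.float32)))
  rb=(P[...,2]>.035)&(P[...,2]<.043)&(abs(P[...,0]-.51)<.08)&(abs(P[...,1]-.19)<.1)
E
```

```text
port [ 0.5272 -0.1387  0.072 ] 0.0707 ang 1.413
port [ 0.5264 -0.139   0.072 ] 0.0728 ang 0.659
port [ 0.5265 -0.1394  0.072 ] 0.0713 ang -0.088
ptr [0.49934559 0.1548521  0.044     ] 0.06194663905362472 1.293758155840511
ptr [0.49907622 0.15472775 0.046     ] 0.06183711937434176 1.29375815584051
top 104 [0.49834429 0.15335725 0.1130086 ] (498.5148010253906, 153.40463256835938) (40.10232925415039, 14.407305717468262) 73.2308120727539 [0.11046383 0.11294577 0.11537874]
ang -1.8733964887388068
flange 94 0.04644266766276013
collar 562 [ 0.52604612 -0.13915263  0.07226602] 0.07233869141658808 ((526.8738403320312, -139.51353454589844), 40.08006286621094)
side 45 [0.49511619 0.14914541 0.11179164] (497.50390625, 150.9886016845703) (43.299922943115234, 13.167283058166504) 65.24408721923828 [0.11002374 0.11195057 0.1132605 ]
ang -1.8913245438015385
flange 103 0.04894380707282
collar 604 [ 0.52215284 -0.14242345  0.07121893] 0.07134811666583184 ((524.2965087890625, -139.96365356445312), 40.77061080932617)
```

```bash
cat >> h.py <<'E'
def rel(x,y,z,th):
    s=state(); q=s['tool_rot']; T=R.from_quat([q[1],q[2],q[3],q[0]])
    G=R.from_matrix(np.array([[np.cos(th),np.sin(th),0],[np.sin(th),-np.cos(th),0],[0,0,-1]]))
    print('t',s['time'],'pos',s['tool_pos'].round(4),'F',s['contact_force'].round(1),'tq',s['ft_torque'].round(2),'w',round(s['gripper_width'],3),'g',s['grasp_force'])
    print('yaw',np.arctan2(*T.as_matrix()[[1,0],0]).round(4))
    print('shift',(T.inv().apply(np.array([x,y,z])-s['tool_pos'])/.025).round(2),'turn',np.degrees((T.inv()*G).as_rotvec()/8).round(2))
E
python3 - <<'E'
from h import *
rel(.4988,.1540,.21,1.28)
E
```

```text
t 0.1 pos [ 0.1731 -0.5999  0.2302] F [-0.5  0.2 -0.2] tq [ 0.02 -0.08 -0.01] w 0.997 g 0.0
yaw 0.2809
shift [ 20.88 -25.36   0.86] turn [-0.01 -0.01 -7.16]
```

jog_arm(targets=[[[20.9,-25.4,-0.5],[0,0,-7.2],60],[[20.9,-25.4,-0.5],[0,0,-7.2],60],[[20.9,-25.4,-0.5],[0,0,-7.2],60],[[20.9,-25.4,-0.5],[0,0,-7.2],60],[[20.9,-25.4,-0.5],[0,0,-7.2],60],[[20.9,-25.4,-0.5],[0,0,-7.2],60],[[20.9,-25.4,-0.5],[0,0,-7.2],60],[[20.9,-25.4,-0.5],[0,0,-7.2],60]])

```text
time: 1.1
tool_pos: [0.3716, -0.1396, 0.2387]
tool_rot: [0.0, 0.8, 0.599, 0.0]
contact_force: [1.0, -1.7, 0.0]
gripper_width: 0.603
grasp_force: 0.0
```

```bash
python3 -c "
from h import *
rel(.4988,.1540,.19,1.28)"
```

```text
t 1.1 pos [ 0.3716 -0.1396  0.2387] F [ 1.  -1.7  0. ] tq [-0.01 -0.03 -0.05] w 0.603 g 0.0
yaw 1.2855
shift [12.7   1.58  1.95] turn [0.   0.   0.04]
```

jog_arm(targets=[[[12.0,1.5,1.9],[0,0,0],60],[[12.0,1.5,1.9],[0,0,0],60],[[12.0,1.5,1.9],[0,0,0],60],[[12.0,1.5,1.9],[0,0,0],60],[[12.0,1.5,1.9],[0,0,0],60],[[12.0,1.5,1.9],[0,0,0],60],[[12.0,1.5,1.9],[0,0,0],60]])

```text
time: 1.98
tool_pos: [0.4913, 0.1357, 0.1909]
tool_rot: [-0.0, 0.8, 0.6, -0.001]
contact_force: [0.0, 0.0, 0.2]
gripper_width: 0.598
grasp_force: 0.0
```

```bash
python3 -c "
from h import *
rel(.4988,.1540,.088,1.28)"
```

```text
t 1.975 pos [0.4913 0.1357 0.1909] F [0.  0.  0.2] tq [ 0.02 -0.01 -0.04] w 0.598 g 0.0
yaw 1.2866
shift [0.79 0.09 4.12] turn [-0.01  0.01  0.05]
```

jog_arm(targets=[[[0.8,0.1,0.2],[0,0,0.05],60],[[0.8,0.1,2.0],[0,0,0.05],60],[[0.8,0.1,3.2],[0,0,0.05],60],[[0.8,0.1,4.1],[0,0,0.05],60],[[0.8,0.1,4.1],[0,0,0.05],60]])

```text
time: 2.6
tool_pos: [0.498, 0.1527, 0.0873]
tool_rot: [-0.001, 0.803, 0.596, -0.002]
contact_force: [0.2, 0.4, 0.3]
gripper_width: 0.594
grasp_force: 0.0
```

```bash
python3 -c "
from h import *
rel(.4988,.1540,.088,1.28)
grab('side','side1')"
```

```text
t 2.6 pos [0.498  0.1527 0.0873] F [0.2 0.4 0.3] tq [ 0.02 -0.02 -0.  ] w 0.594 g 0.0
yaw 1.2768
shift [ 0.06  0.01 -0.03] turn [-0.02  0.01 -0.02]
```

View pics/side1.png

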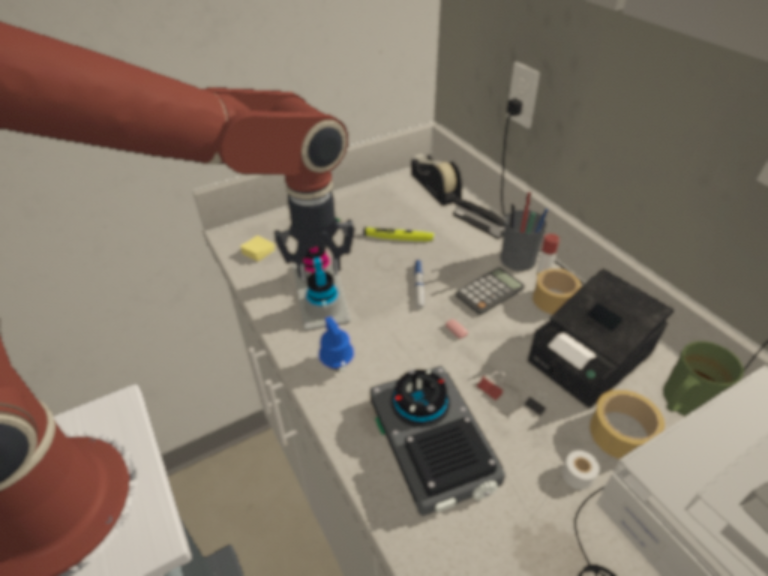

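The fingers straddle a grip near (319,265), but the magenta one is close by in this view. I'll check by projection and in a zoomed crop.

Run:
```python
from h import *
f,cx,cy,M,t=cam('side')
for n,p in dict(tcp=(.498,.1527,.0873),cyangrip=(.4988,.154,.113),mag=(.526,.246,.113),fa=(.498+.024,.1527-.007,.092),fb=(.498-.024,.1527+.007,.092),palm=(.498,.1527,.16)).items():
  c=M@np.array(p)+t; print(n,(c[:2]/c[2]*f+[cx,cy]).round(1))
I=np.load('side1.npz')['I'][:,:,::-1]
cv2.imwrite('pics/c1.png',cv2.resize(I[135:210,165:265],None,fx=8,fy=8,interpolation=cv2.INTER_CUBIC))
```

```text
tcp [213.2 183.5]
cyangrip [212.4 175.9]
mag [207.4 154.7]
fa [222.2 180.6]
fb [203.8 183.7]
palm [210.6 162.4]
```

View pics/c1.png

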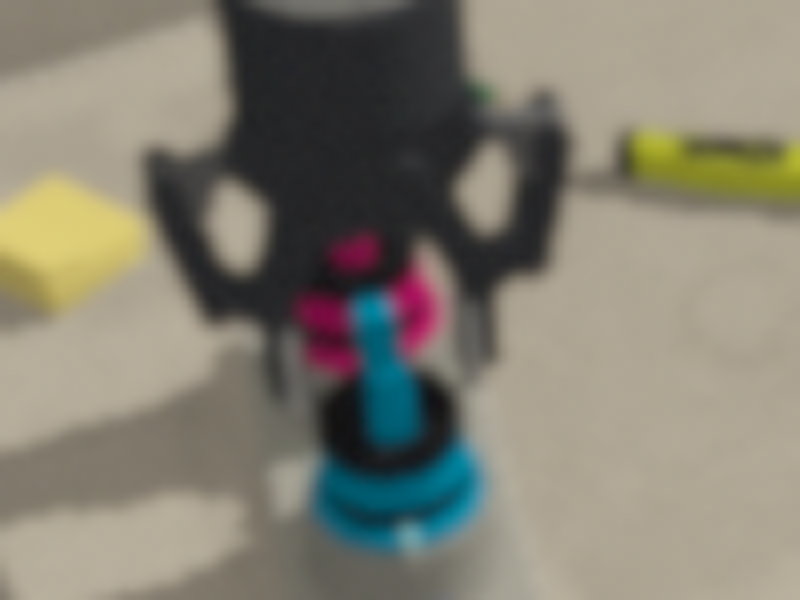

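The finger tips at crop (280,400) and (480,375) match the projection around the cyan grip, with magenta behind. Closing now.

jog_arm(targets=[[[0,0,0],[0,0,0],0],[[0,0,0],[0,0,0],0],[[0,0,0],[0,0,0],0],[[0,0,0],[0,0,0],0],[[0,0,0],[0,0,0],0],[[0,0,0],[0,0,0],0]])

```text
time: 3.4
tool_pos: [0.5003, 0.1545, 0.0903]
tool_rot: [0.0, 0.802, 0.597, 0.001]
contact_force: [-1.7, -0.5, 5.5]
gripper_width: 0.151
grasp_force: 62.6
```

```bash
python3 -c "
from h import *
rel(.4988,.1540,.088,1.28)"
```

```text
t 3.4 pos [0.5003 0.1545 0.0903] F [-1.7 -0.5  5.5] tq [-0.15  0.4   0.03] w 0.151 g 62.58045315742493
yaw 1.2794
shift [-0.04 -0.05  0.09] turn [ 0.01 -0.   -0.  ]
```

jog_arm(targets=[[[0,0,-0.2],[0,0,0],0],[[0,0,-0.5],[0,0,0],0],[[0,0,-0.8],[0,0,0],0],[[0,0,-1.3],[0,0,0],0],[[0,0,-2.5],[0,0,0],0],[[0,0,-4],[0,0,0],0],[[0,0,-5.2],[0,0,0],0],[[0,0,-5.2],[0,0,0],0]])

```text
time: 4.4
tool_pos: [0.5019, 0.1547, 0.2235]
tool_rot: [0.002, 0.802, 0.597, 0.004]
contact_force: [0.2, -0.4, -2.6]
gripper_width: 0.15
grasp_force: 61.5
```

Run:
```python
from h import *
rel(.5267,-.1391,.23,1.411)
f,cx,cy,M,t=cam('side')
I,D=grab('side','side2'); 
cv2.imwrite('pics/c2.png',cv2.resize(I[100:200,150:270,::-1],None,fx=6,fy=6,interpolation=cv2.INTER_CUBIC))
```

```text
t 4.4 pos [0.5019 0.1547 0.2235] F [ 0.2 -0.4 -2.6] tq [ 0.04 -0.01 -0.01] w 0.15 g 61.508320569992065
yaw 1.2792
shift [-10.97   4.33  -0.27] turn [ 0.05 -0.02 -0.94]
```

View pics/c2.png

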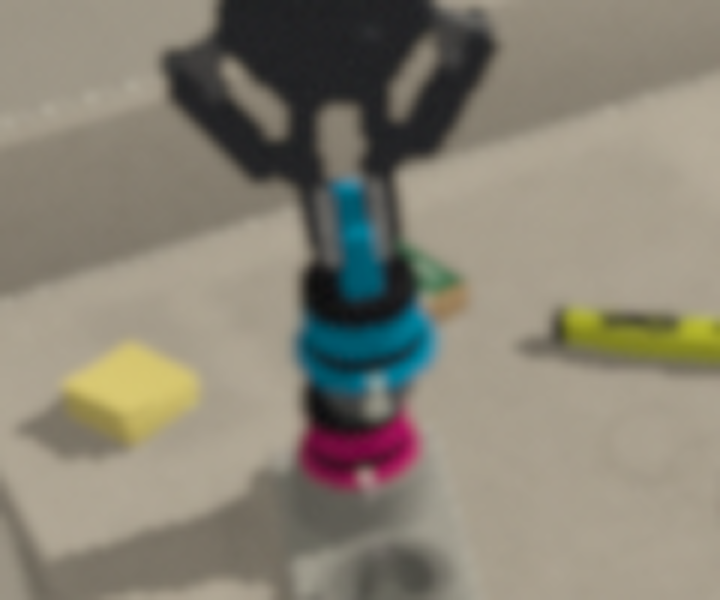

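jog_arm(targets=[[[-11,4.3,-0.4],[0,0,-0.95],0],[[-11,4.3,-0.4],[0,0,-0.95],0],[[-11,4.3,-0.4],[0,0,-0.95],0],[[-11,4.3,-0.4],[0,0,-0.95],0],[[-11,4.3,-0.4],[0,0,-0.95],0],[[-11,4.3,-0.4],[0,0,-0.95],0],[[-11,4.3,-0.4],[0,0,-0.95],0],[[-11,4.3,-0.4],[0,0,-0.95],0]])

```text
time: 5.45
tool_pos: [0.5232, -0.1387, 0.228]
tool_rot: [-0.001, 0.761, 0.649, -0.0]
contact_force: [0.7, -0.3, -2.7]
gripper_width: 0.148
grasp_force: 61.3
```

Run:
```python
from h import *
rel(.5267,-.1391,.17,1.411)
for n in('side','top'):
  I,D=grab(n,n+'3');P=cloud(n,D);h=cv2.cvtColor(I,cv2.COLOR_RGB2HSV)
  cyn=(h[...,0]>85)&(h[...,0]<108)&(h[...,1]>120)&(P[...,2]>.13)&(abs(P[...,0]-.52)<.06)&(abs(P[...,1]+.14)<.06)
  p=P[cyn]; print(n,len(p))
  if len(p)>20:
    print(p.min(0),p.max(0)); v,u=np.nonzero(cyn); print(u.min(),u.max(),v.min(),v.max())
    fl=p[p[:,2]<.20]; A=np.c_[2*fl[:,:2],np.ones(len(fl))]
    b=np.linalg.lstsq(A,(fl[:,:2]**2).sum(1),rcond=None)[0]; print('circ',len(fl),b[:2],np.sqrt(b[2]+b[0]**2+b[1]**2),np.percentile(fl[:,2],[2,98]))
I=np.load('side3.npz')['I'];cv2.imwrite('pics/c3.png',cv2.resize(I[150:290,220:350,::-1],None,fx=4.2,fy=4.2,interpolation=cv2.INTER_CUBIC))
```

```text
t 5.45 pos [ 0.5232 -0.1387  0.228 ] F [ 0.7 -0.3 -2.7] tq [ 0.01  0.02 -0.04] w 0.148 g 61.34392261505127
yaw 1.4133
shift [0.   0.14 2.32] turn [-0.01 -0.    0.02]
side 514
[ 0.49124215 -0.16969279  0.17865179] [ 0.54792229 -0.12133782  0.27743855]
267 294 198 240
circ 219 [ 0.51986197 -0.14064628] 0.025721185614509093 [0.18105967 0.19907409]
top 29
[ 0.51715575 -0.12243463  0.17897396] [ 0.54835578 -0.10953017  0.18742207]
356 362 203 216
circ 29 [ 0.52784985 -0.1265027 ] 0.016085125500583452 [0.18042931 0.18725105]
```

View pics/c3.png

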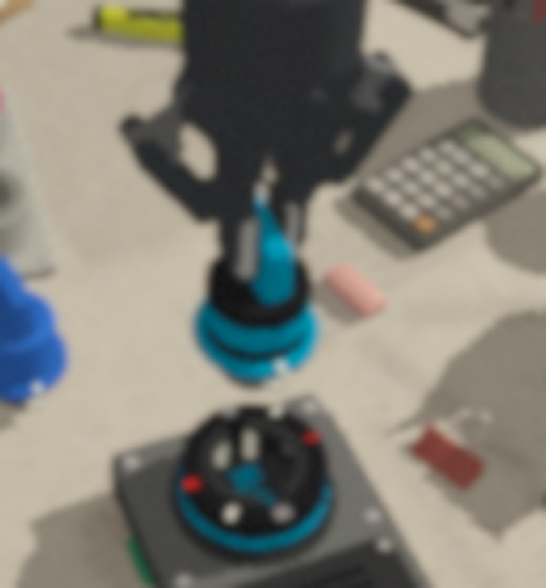

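Run:
```python
from h import *
px=lambda a:np.array(a)/4.2-.38+[220,150]
W=atz('side',px([[311,437],[192,483],[277,410],[231,513]]),.072)
print('port side',W[:2].mean(0),W[2:].mean(0))
f,cx,cy,M,t=cam('side')
pr=lambda p:(lambda c:c[:,:2]/c[:,2:]*f+[cx,cy])(np.atleast_2d(p)@M.T+t)
I=np.load('side3.npz')['I'];h=cv2.cvtColor(I,cv2.COLOR_RGB2HSV)
cy_=((h[...,0]>85)&(h[...,0]<108)&(h[...,1]>110))[:245]
for v in range(222,241): 
  u=np.nonzero(cy_[v,255:310])[0]+255; print(v,u.min() if len(u) else '',u.max() if len(u) else '',end=' | ')
print()
a=np.linspace(0,2*np.pi,73);th=1.4133
for dz in(.074,.0783):
  o=np.array([.5232,-.1387,.228-dz]); ring=lambda r,z:pr(o+np.c_[r*np.cos(a),r*np.sin(a),0*a+z])
  for z in(.028,.036): q=ring(.031,z); print(dz,z,q.min(0).round(1),q.max(0).round(1))
  print('ptr',pr(o-[np.cos(th)*.031,np.sin(th)*.031,-.033]),'obs',px([280,366]), 'griptop',pr(o+[0,0,.101]))
```

```text
port side [ 0.52409262 -0.13924407  0.072     ] [ 0.52512033 -0.1400372   0.072     ]
222 269 292 | 223 268 293 | 224 268 293 | 225 267 294 | 226 267 294 | 227 267 294 | 228 267 294 | 229 267 294 | 230 267 294 | 231 268 294 | 232 268 294 | 233 269 293 | 234 270 292 | 235 271 292 | 236 272 291 | 237 273 284 | 238 274 284 | 239 276 283 | 240 279 281 | 
0.074 0.028 [265.8 215.4] [296.3 238.3]
0.074 0.036 [265.8 212.7] [296.6 235.7]
ptr [[287.53485275 235.85853773]] obs [286.28666667 236.76285714] griptop [[282.45208277 200.95463669]]
0.0783 0.028 [265.8 216.8] [296.2 239.7]
0.0783 0.036 [265.8 214.2] [296.4 237.1]
ptr [[287.42757092 237.2658684 ]] obs [286.28666667 236.76285714] griptop [[282.36257546 202.56229687]]
```

jog_arm(targets=[[[0,0.14,0.2],[0,0,0],0],[[0,0.14,1.2],[0,0,0],0],[[0,0.14,2.2],[0,0,0],0],[[0,0.14,2.7],[0,0,0],0],[[0,0.14,2.7],[0,0,0],0],[[0,0.14,2.7],[0,0,0],0]])

```text
time: 6.3
tool_pos: [0.5278, -0.1407, 0.1626]
tool_rot: [0.001, 0.761, 0.649, 0.0]
contact_force: [0.2, 0.5, -2.3]
gripper_width: 0.15
grasp_force: 61.3
```

```bash
python3 -c "
from h import *
rel(.5268,-.1390,.122,1.411)"
```

```text
t 6.3 pos [ 0.5278 -0.1407  0.1626] F [ 0.2  0.5 -2.3] tq [ 0.03 -0.01 -0.03] w 0.15 g 61.2576162815094
yaw 1.4119
shift [ 0.06 -0.05  1.62] turn [0.01 0.   0.01]
```

jog_arm(targets=[[[0.05,-0.03,0.2],[0,0,0],0],[[0.05,-0.03,0.4],[0,0,0],0],[[0.05,-0.03,0.6],[0,0,0],0],[[0.05,-0.03,0.8],[0,0,0],0],[[0.05,-0.03,1.0],[0,0,0],0],[[0.05,-0.03,1.2],[0,0,0],0],[[0.05,-0.03,1.2],[0,0,0],0]])

```text
time: 7.18
tool_pos: [0.5261, -0.139, 0.1307]
tool_rot: [-0.001, 0.761, 0.649, -0.0]
contact_force: [-1.0, -0.7, -3.0]
gripper_width: 0.149
grasp_force: 61.4
```

```bash
python3 -c "
from h import *
rel(.5268,-.1390,.122,1.411)"
```

```text
t 7.175 pos [ 0.5261 -0.139   0.1307] F [-1.  -0.7 -3. ] tq [ 0.    0.01 -0.01] w 0.149 g 61.362290382385254
yaw 1.4117
shift [0.01 0.03 0.35] turn [-0.01 -0.    0.01]
```

jog_arm(targets=[[[0,0,0.15],[0,0,0],0],[[0,0,0.3],[0,0,0],0],[[0,0,0.45],[0,0,0],0],[[0,0,0.5],[0,0,0],0],[[0,0,0.5],[0,0,0],0]])

```text
time: 7.8
tool_pos: [0.5267, -0.1393, 0.1223]
tool_rot: [-0.0, 0.761, 0.649, -0.0]
contact_force: [-9.0, 2.5, 14.2]
gripper_width: 0.149
grasp_force: 63.7
```

```bash
python3 -c "
from h import *
rel(.5268,-.1390,.122,1.411)"
```

```text
t 7.8 pos [ 0.5267 -0.1393  0.1223] F [-9.   2.5 14.2] tq [0.52 1.52 0.04] w 0.149 g 63.72439920902252
yaw 1.412
shift [0.01 0.   0.01] turn [-0.    0.    0.01]
```

jog_arm(targets=[[[0,-0.07,-0.04],[0,0,0],0],[[0,-0.07,-0.04],[0,0,0],0]])

```text
time: 8.05
tool_pos: [0.5262, -0.1392, 0.1221]
tool_rot: [0.002, 0.761, 0.649, 0.001]
contact_force: [-1.0, 1.2, 6.7]
gripper_width: 0.147
grasp_force: 62.7
```

```bash
python3 -c "
from h import *
rel(.5268,-.1390,.122,.661)"
```

```text
t 8.05 pos [ 0.5262 -0.1392  0.1221] F [-1.   1.2  6.7] tq [0.24 0.07 0.04] w 0.147 g 62.65178561210632
yaw 1.4118
shift [0.01 0.02 0.01] turn [ 0.03 -0.01  5.38]
```

jog_arm(targets=[[[0,0,0],[0,0,0.7],0],[[0,0,0],[0,0,1.4],0],[[0,0,0],[0,0,2.1],0],[[0,0,0],[0,0,2.8],0],[[0,0,0],[0,0,3.5],0],[[0,0,0],[0,0,4.2],0],[[0,0,0],[0,0,4.6],0],[[0,0,0],[0,0,4.6],0]])

```text
time: 9.05
tool_pos: [0.5272, -0.1395, 0.1221]
tool_rot: [0.002, 0.927, 0.376, 0.003]
contact_force: [4.0, 1.5, 4.8]
gripper_width: 0.151
grasp_force: 62.5
```

```bash
python3 -c "
from h import *
rel(.5268,-.1390,.122,.661)"
```

```text
t 9.05 pos [ 0.5272 -0.1395  0.1221] F [4.  1.5 4.8] tq [-0.05 -0.86  0.06] w 0.151 g 62.486608028411865
yaw 0.7705
shift [ 0.   -0.02  0.  ] turn [ 0.04 -0.02  0.78]
```

jog_arm(targets=[[[0,0,0.03],[0,0,0.4],0],[[0,0,0.03],[0,0,0.78],0],[[0,0,0.03],[0,0,0.78],0],[[0,0,0.03],[0,0,0.78],0]])

```text
time: 9.55
tool_pos: [0.5273, -0.1396, 0.1221]
tool_rot: [0.002, 0.946, 0.325, 0.003]
contact_force: [2.8, 0.9, 9.1]
gripper_width: 0.149
grasp_force: 62.9
```

Run:
```python
from h import *
rel(.5268,-.1390,.122,.661)
I,D=grab('side','side4');J,_=grab('top','top4')
a=cv2.resize(I[210:290,235:325,::-1],None,fx=6,fy=6,interpolation=cv2.INTER_CUBIC)[:, :400]if 0 else cv2.resize(I[215:285,250:316,::-1],None,fx=6,fy=6,interpolation=cv2.INTER_CUBIC)
b=cv2.resize(J[187:257,325:391,::-1],None,fx=6,fy=6,interpolation=cv2.INTER_CUBIC)
cv2.imwrite('pics/c4.png',np.hstack([a,b]))
```

```text
t 9.55 pos [ 0.5273 -0.1396  0.1221] F [2.8 0.9 9.1] tq [ 0.04 -0.61  0.1 ] w 0.149 g 62.87942290306091
yaw 0.6619
shift [-0.   -0.03  0.  ] turn [ 0.04 -0.03  0.01]
```

View pics/c4.png

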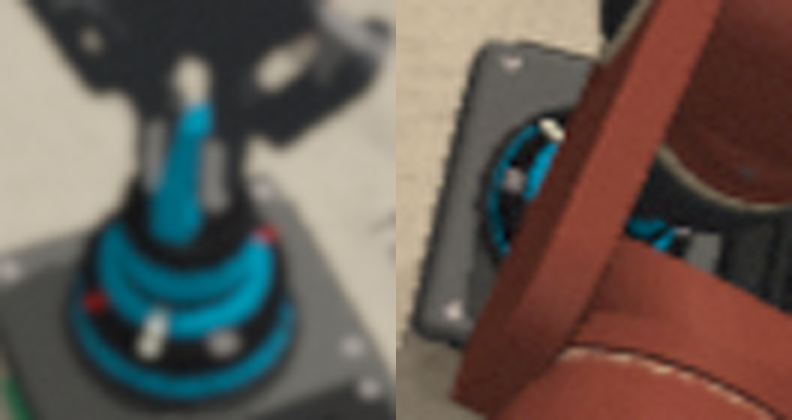

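Run:
```python
from h import *
f,cx,cy,M,t=cam('side')
pr=lambda p:((lambda c:c[:2]/c[2]*f+[cx,cy])(M@np.array(p)+t)-[250,215]+.42)*6
c=np.array([.5267,-.1391])
P=lambda r,z,y:pr([*(c-r*np.array([np.cos(y),np.sin(y)])),z]).round(1)
print('white',P(.0364,.072,.661),'red',P(.0356,.072,-.088),'grey',P(.0354,.072,1.411))
for z in(.076,.078):print([ (y,P(.030,z,y)) for y in(.56,.661,.76)])
I=np.load('side4.npz')['I'];h=cv2.cvtColor(I,cv2.COLOR_RGB2HSV)
w=(h[262:275,268:282,2]);s=h[262:275,268:282,1];print(np.where(s<70,w,0))
```

```text
white [153.3 340. ] red [101.  297.6] grey [225.6 338.1]
[(0.56, array([151.8, 317. ])), (0.661, array([159.5, 319.9])), (0.76, array([167.4, 322.1]))]
[(0.56, array([152. , 313.7])), (0.661, array([159.7, 316.6])), (0.76, array([167.5, 318.8]))]
[[  0   0   0   0   0   0   0   0   0   0   0   0   0   0]
 [  0   0   0   0   0   0   0   0   0   0   0   0   0   0]
 [  0   0   0   0   0   0   0   0   0   0   0   0   0   0]
 [  0   0   0   0   0   0   0   0   0   0   0   0   0   0]
 [  0   0   0   0   0   0   0   0   0   0   0   0   0   0]
 [ 30   0   0   0   0   0   0   0 134   0   0   0   0   0]
 [ 23   0   0   0   0   0 129 154 157 142   0   0   0   0]
 [ 23  24  27   0   0   0 129 168 169 143   0   0   0   0]
 [ 25  21  21  22  36  75 129 160 156 123   0   0   0   0]
 [ 29  23  22  21  47  98 142 155 132  90   0   0   0   0]
 [  0   0  24  24  56 114 156 157 120  65  41   0   0   0]
 [  0   0   0  29  51 103 139 138  98  51  30  28  29  30]
 [  0   0   0   0  41  67  93  90  63  32  27  26  26  27]]
```

The side view puts the pointer at crop (157,320), in line with the white line at (150,343). The bias-corrected prediction for exact alignment is (156.5,~317–320). The red lines are well clear. It's seated, with about 9 N of downward push and 0.1 N m of spring torque felt at the wrist. Handing in.

```bash
python3 -c "
from h import *
rel(.5268,-.1390,.122,.661)
print(job_done())"
```

```text
t 9.65 pos [ 0.5273 -0.1396  0.1221] F [2.6 0.4 8.8] tq [ 0.   -0.61  0.13] w 0.147 g 62.87975192070007
yaw 0.662
shift [-0.   -0.03  0.  ] turn [ 0.04 -0.03  0.01]
the job is handed in; nothing more can be done
None
```

I handed the job in at 9.65 s with the cyan cartridge seated in the hopper port, its pointers at the white lines, and the arm still holding it there. I left the magenta cartridge parked and the loose things alone; the hand-in returned no verdict.

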